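# Stopper a bottle in the treadle press

## Task

Seal the amber bottle that stands in the stoppering press: lift the blue dust cap off it and set the cap, open side down, in the white dish, push the carriage with the bottle all the way in under the ram, then press the treadle under the yellow hood until it comes up hard against its stop, which drives the half-set stopper fully home. The ram is set differently each time, so feel for the stop: press right down to it but do not force it, as the glass is fragile. Let the treadle spring back up, and leave the carriage in, the bottle upright and the other things on the bench where they are.

Things in the scene. Friction and masses are not known exactly. Their poses are not given: they have to be found in the camera images.
- press: grey bench press, fixed, 265 x 232 mm base plate 20 mm high, 290 mm tall. Origin on the bench under the ram's axis; x points to the back of the press (away from the robot at yaw 0), y to its left. The head at the back overhangs forward to x = -27 mm, 66 mm wide, underside 200 mm up. The ram's foot is a 35 mm disc on a screw, its face 163 to 179 mm up at rest (set differently each time)
- hood_edge (a point): middle of the front edge of the top plate of the yellow sheet hood over the treadle, on the press at x = -43, y = -128, z = 149 mm (upper face). The hood is open to the front, 98 mm wide inside; its side walls reach 30 mm farther forward, 105 mm high there
- treadle_pad (a point): point on the upper face of the treadle's black ribbed pad under the hood, 130 mm from the hinge; moves with it. The pad is 72 x 70 mm, 73 to 145 mm from the hinge. At rest the point is 92 mm above the bench, at the stop 48 to 74 mm, going almost straight down. The gripper's body does not fit under the hood: the shut fingers must come in from the front, leaning (pointing forward and down)
- treadle_hinge (a point): hinge of the treadle, on the press at x = 60, y = -128, z = 36 mm; the hinge line runs along the press's y axis
- treadle (a joint): angle of the treadle (rad): 0 = up at rest (rising 0.36 rad from hinge to front), 0.36 = level. A spring lifts it: 3 N at the pad, growing to 5 N. When the ram's foot meets the stopper it takes 9 N more, which is not yet the stop; it comes up hard only when the stopper lands on the glass, between 0.15 and 0.35 rad, depending on how the foot is set: feel for it
- carriage (a joint): travel of the aluminium carriage (m): 0 = pulled out to the front, 0.1 = pushed in fully, bottle under the ram. Slides along the press's x axis with 2.5 N of friction
- carriage_knob (a point): middle of the carriage's black knob, 26 mm across and 27 mm high (62 to 89 mm above the bench) on a 12 mm stem, 85 mm in front of the bottle's axis
- bottle: amber glass bottle, 68 mm across, flat shoulder 72 mm up, neck 38 mm across, lip 43 mm across, 110 mm high without the stopper; stands in a 9 mm high white ring nest (71 mm inside) on the carriage, 34 mm above the bench. Origin at the centre of its underside, z up
- stopper (a joint): travel of the grey rubber stopper into the bottle's neck (m): 0 to 0.003 = half set, its flange standing proud; 0.0105 = fully home, flange down on the lip. Stiff, 14 N
- dust_cap: blue round loose dust cap, 55 mm across, 62 mm high, closed on top, open below, 3 mm wall; it sits over the bottle's neck with its rim on the shoulder, so it must be raised by more than 60 mm to come clear. Origin at the centre of its open lower rim, z up
- cap_holder: round white dish, fixed to the bench, 90 mm across, 20 mm high, 78 mm inside, floor 6 mm up. Origin at the centre of its underside
- sealed_bottle: bystander: another amber bottle, already stoppered, 68 mm across, 116 mm high, standing on the bench. Origin at the centre of its underside
- beaker: bystander: small clear beaker, 45 mm across, 56 mm high. Origin at the centre of its underside
- decapper: bystander: hand decapper with red handles, 193 mm long, lying on the bench
- timer: bystander: small white timer, 58 x 62 x 20 mm, lying on the bench
Not all that is in view belongs to the job. Of the things like the cap_holder, leave any that is green; of the rest the larger one is meant.

How it is judged (in metres and radians):
On the way, in this order (a step that is already met when the one before it is completed fails the run):
1. the dust cap stands in the cap holder, let go (horizontal distance between dust_cap and cap_holder below 0.014 m and height (world z) of dust_cap below 0.01 m and angle between dust_cap's own z axis and vertical below 0.12 rad and contact force between the fingers and dust_cap below 0.1 N), for 0.2 s.
2. the carriage is pushed in fully, within 3 mm (value of joint carriage above 0.097 m), for 0.1 s.
3. the treadle is pressed down until the stopper is home (value of joint stopper above 0.0098 m and value of joint treadle above 0.12 rad), for 0.2 s.
At the end, for the whole second after the job is handed in: stopper in by 9.8 mm or more (of 10.5); treadle up (under 0.03 rad); carriage in (within 5 mm); bottle upright in its nest (within 10 mm of the ram axis, 0.05 rad); dust cap open side down on the holder's floor (within 14 mm of its centre, 0.12 rad); both at rest (value of joint stopper above 0.0098 m and value of joint treadle below 0.03 rad and value of joint carriage above 0.095 m and horizontal distance between dust_cap and cap_holder below 0.014 m and height (world z) of dust_cap below 0.01 m and angle between dust_cap's own z axis and vertical below 0.12 rad and angle between bottle's own z axis and vertical below 0.05 rad and horizontal distance between bottle and press below 0.01 m and height (world z) of bottle below 0.037 m and linear speed of each of dust_cap, bottle below 0.01 m/s); the robot touches nothing.
It fails at once if the bottle in the press is tipped by more than 0.3 rad (angle between bottle's own z axis and vertical above 0.3 rad).
It fails at once if the treadle or another part of the press is forced with more than 45 N (contact force between the fingers and press above 45 N).
It fails at once if a bystander is moved by more than 25 mm (distance of any of sealed_bottle, beaker, decapper, timer from where it was at the start of the episode above 0.025 m).
It also fails if it takes over 61 s, if anything falls off the work surface, if the arm or the gripper's body presses on something with over 40 N, if the wrist force passes 120 N, or if a joint passes its speed limit or range.

## Robot

A 6-joint arm with a two-finger parallel gripper is mounted at the origin on a cart in front of the work surface, level with it; the furniture and walls round the work are solid. World frame = base frame: x ahead of the robot, y to its left, z up, the work surface at z = 0. Lengths are in mm, angles in rad, forces in N, time in s.
With the tool pointing down it reaches from about 350 to 775 mm from the base axis. Payload 7.3 kg.
Tool frame: the origin (TCP) lies at the very end of the fingers, on their centre line; the grasp point (between the pads) lies 19 mm behind it; z points along the fingers, y is the line along which they close (so a half turn about z gives the same grasp; the last joint's range is limited). The gripper opens to 92 mm and grips with 3 to 60 N. Pads are 19 mm wide; open, the fingers measure 130 mm over their backs; the gripper's body (75 mm by 190 mm) begins 47 mm behind the grasp point.
Start: joints at [0.993, 0.342, 1.524, -0, 1.275, -0.146], TCP at [219.704, 476.838, 226.741] pointing down, gripper open.
Joint ranges: [-2.53, 2.53], [-0.77, 2.02], [0.04, 2.7], [-1, 4.14], [0.28, 2.66], [-3.11, 3.11]. Speed limits (rad/s): [2.57, 2.57, 3.14, 3.14, 3.14, 3.14].

## Interface

Orientations are given as [roll, pitch, yaw] about the fixed x, y, z axes, in that order (R = Rz(yaw) Ry(pitch) Rx(roll)).
In Python, from plant import get_obs, optics, ticket, finder gives the robot as it stands.
- The arm moves only by the tool send_rows, never from a script. Its arguments are lists of equal length, an entry for each row: "offset": the shift along the tool's x, y, z scaled (see below), a list of three; "delta_rot": the turn, a rotation vector about the tool's x, y, z scaled (see below), a list of three. In form: {"offset": [[dx, dy, dz], ...], "delta_rot": [[rx, ry, rz], ...]}. A call has 1 to 8 rows; each row is the pose to reach, as a shift and turn from the pose commanded when the call began, along the tool's axes at that moment, turning the shorter way round; what a row does not reach only later rows make up. The controller multiplies each number of a shift by 120 mm and each number of a turn by 360 degrees. A row lasts 1/8 s, in which the tool goes at most 62.5 mm and 10.7 degrees, less where a joint would pass 70% of its speed; a pose out of reach is approached as far as the arm can. A call with a number of a shift or a turn outside -1 to 1 is refused whole. A call with a gripper value outside its range is refused whole. "grip" is the opening, from 0 (shut) to 1 (fully open), set as the call begins (left out, the last holds). The fingers move at their own pace and stop on an object; the grip force is fixed at half the most. Time passes only in rows, so rows that repeat a pose let the fingers close. It gives the time, the measured TCP pose, the force, the opening and the grip force at its end, in the units of the state.
- get_obs(): the state, without advancing time (a new reading comes with each control period).
- optics.capture(name): name is "scene" or "top"; returns the picture (480x640x3 uint8, red, green, blue); there is no depth.
- optics.get_calibration(name): a dict with "fx", "fy", "cx", "cy" (pixels), "world_from_camera" (4x4, takes a point from camera to world coordinates). Camera axes: x right, y down, z forward; pixel columns grow to the right and rows downward; lengths in mm; the calibration is good to about 2 mm. A picture is of the moment at which its call begins. get_calibration takes no time and is no camera call.
- ticket.close_job(): hands the job in; it is judged then, once.
Trained networks look in the newest picture that a camera, given by its name, has taken for a name from the list of things; names that differ only in an ending like _2 or _b are one class to them, and where a whole thing is asked for, a point or a joint stands for the part that bears it (a point fixed in the world has none). Each returns a list of dicts, best first, with "confidence" (0 to 1); they miss things now and then, are a little off and sometimes report something else, mostly with a low value. They report only what shows in the picture. A call takes as long as a camera call. They do not tell look-alikes from the thing itself.
- finder.boxes_of(target, camera): "box" ([left, top, right, bottom] in pixels, round what is visible of it).
- finder.silhouettes(target, camera): "region" (480x640 bool, what is visible of it) and "box" ([left, top, right, bottom] in pixels, round what is visible of it).
- finder.pinpoint(target, camera): "uv" ([column, row] in pixels: a listed point, or the origin of a listed thing).
The state is a dict: "time": time; "joint_positions": joint angles; "dq": joint speeds; "tau": joint torques, N m; "tool_pos": TCP position; "tcp_rot": TCP orientation; "contact_force": force on the tool from outside, world axes, zero at the start; "moment": the same for the moment, N m; "grip_width": finger opening in mm; "finger_force": force on a finger pad.
Only numpy, scipy, OpenCV 4.12 (cv2) and the standard library are available. Lean on these libraries where they do the work, as an engineer would, in place of code of your own. Each camera call takes 0.05 s, during which the arm holds its last target. There are 200 camera calls.

## Working session

There is one attempt and no reset: what is moved stays moved. The work goes in short steps, Python scripts to look and compute and a tool call to move; the robot and the scene stay as the last step left them, time stands still between calls to the robot, and variables do not carry over. Pictures are saved under pics/ and viewed, at most 10 in all, crops included, and the job is handed in when it is done.

Besides the shell and the picture viewer there is one more tool, called after "Request:" as name(argument=value, ...) on one line, values as JSON. send_rows: Moves the arm, as the interface text tells. Its arguments: {"type":"object","properties":{"offset":{"type":"array"},"delta_rot":{"type":"array"},"grip":{"type":"number"}},"required":["offset","delta_rot"]}

```bash
mkdir -p pics; cat > h.py <<'E'
import numpy as np, cv2
from plant import get_obs, optics, ticket, finder
def save(cam,fn):
    im=optics.capture(cam); cv2.imwrite('pics/'+fn,im[:,:,::-1]); return im
def ray(cam,uv):
    c=optics.get_calibration(cam); T=np.array(c['world_from_camera'])
    d=np.array([(uv[0]-c['cx'])/c['fx'],(uv[1]-c['cy'])/c['fy'],1.])
    return T[:3,3],T[:3,:3]@d
def atz(cam,uv,z):
    o,d=ray(cam,uv); return o+d*(z-o[2])/d[2]
def proj(cam,p):
    c=optics.get_calibration(cam); T=np.linalg.inv(np.array(c['world_from_camera']))
    q=T[:3,:3]@np.array(p)+T[:3,3]; return np.array([c['fx']*q[0]/q[2]+c['cx'],c['fy']*q[1]/q[2]+c['cy']])
def tri(uv1,uv2):
    o1,d1=ray('scene',uv1);o2,d2=ray('top',uv2)
    A=np.stack([d1,-d2],1); s=np.linalg.lstsq(A,o2-o1,rcond=None)[0]
    a=o1+d1*s[0];b=o2+d2*s[1]; return (a+b)/2,np.linalg.norm(a-b)
E
python3 - <<'E'
from h import *
np.set_printoptions(precision=1,suppress=True)
a=save('scene','s0.png');b=save('top','t0.png')
for n in ['press','hood_edge','treadle_pad','carriage_knob','bottle','dust_cap','cap_holder']:
    for c in ['scene','top']:
        print(n,c,[(np.round(r['uv'],1).tolist(),round(r['confidence'],2)) for r in finder.pinpoint(n,c)][:4])
print(get_obs())
for c in ['scene','top']: print(optics.get_calibration(c))
E
```

```text
press scene [([263.3, 238.1], 0.92)]
press top [([368.9, 212.2], 0.98)]
hood_edge scene [([268.8, 158.8], 0.61)]
hood_edge top [([424.6, 228.7], 0.84), ([361.8, 242.9], 0.44)]
treadle_pad scene [([279.6, 177.1], 0.72)]
treadle_pad top [([420.0, 237.2], 0.94)]
carriage_knob scene [([335.5, 214.9], 0.65)]
carriage_knob top [([350.3, 279.3], 0.93)]
bottle scene [([304.3, 227.2], 0.95), ([309.2, 322.8], 0.44), ([381.8, 251.2], 0.4), ([264.5, 238.1], 0.18)]
bottle top [([360.1, 244.2], 0.73)]
dust_cap scene [([297.9, 207.6], 0.82), ([304.0, 223.9], 0.7)]
dust_cap top [([361.0, 245.1], 0.72), ([268.0, 221.6], 0.47)]
cap_holder scene [([341.9, 274.5], 0.94), ([264.3, 238.7], 0.73), ([305.5, 280.4], 0.56), ([270.0, 159.7], 0.21)]
cap_holder top [([299.0, 268.8], 0.73), ([255.2, 277.8], 0.6), ([308.5, 234.9], 0.57), ([412.9, 338.6], 0.28)]
{'time': 0.8, 'joint_positions': array([ 1. ,  0.3,  1.5, -0. ,  1.3, -0.1]), 'dq': array([ 0., -0.,  0., -0.,  0.,  0.]), 'tau': array([ -0. , -43.1, -24.4,   0.1,   0. ,  -0. ]), 'tool_pos': array([219.7, 476.8, 226.8]), 'tcp_rot': array([3.1, 0. , 2.7]), 'contact_force': array([-0.1,  0.2,  0.6]), 'moment': array([-0.,  0.,  0.]), 'finger_force': 0.0, 'grip_width': 91.75930047463926}
{'fx': 438.2338763659317, 'fy': 438.2338763659317, 'cx': 317.95464888632193, 'cy': 237.31159443701384, 'world_from_camera': array([[ -1. ,   0.2,  -0.2, 710.2],
       [  0.3,   0.8,  -0.5, 581.5],
       [  0. ,  -0.5,  -0.8, 955.8],
       [  0. ,   0. ,   0. ,   1. ]])}
{'fx': 521.4860439997557, 'fy': 521.4860439997557, 'cx': 323.37630350621174, 'cy': 239.89934928107172, 'world_from_camera': array([[   0.1,   -1. ,    0.2,  310.5],
       [  -1. ,   -0.1,    0. ,   31.2],
       [   0. ,   -0.2,   -1. , 1299.7],
       [   0. ,    0. ,    0. ,    1. ]])}
```

View pics/s0.png

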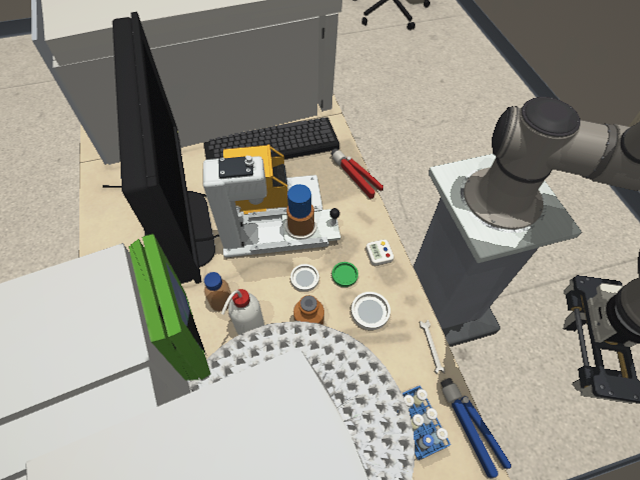

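View pics/t0.png

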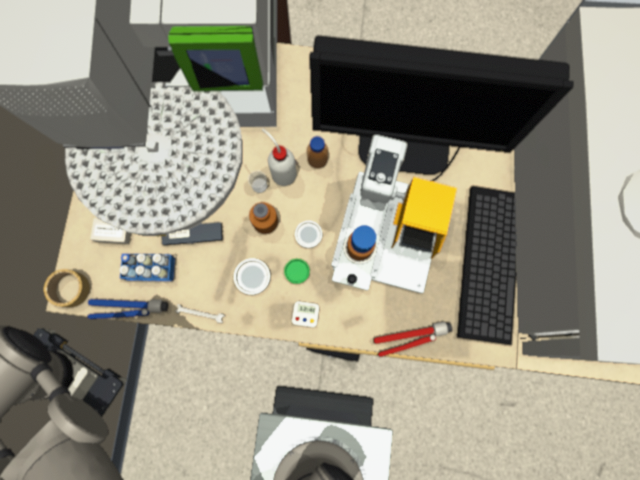

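The scene view shows the press at (265,210), the blue cap at (299,200), the knob at (335,213) and the larger white dish at (370,311). In the top view the cap is at (363,238), the dish at (252,276), the green decoy at (297,271), the small dish at (308,234) and the hood at (428,212).

```bash
cat > loc.py <<'E'
from h import *
np.set_printoptions(precision=1,suppress=True)
if __name__=='__main__':
    optics.capture('scene');optics.capture('top')
    P={}
    for n,s,t in [('press',(263,238),(369,212)),('hood_edge',(269,159),(425,229)),('treadle_pad',(280,177),(420,237)),('carriage_knob',(335,215),(350,279)),('bottle',(304,227),(360,244)),('dust_cap',(304,224),(361,245)),('cap_holder',(370,312),(252,278))]:
        a=[min(finder.pinpoint(n,c),key=lambda r:np.hypot(*(np.array(r['uv'])-p)),default=None) for c,p in (('scene',s),('top',t))]
        print(n,[r and np.round(r['uv'],1) for r in a],*(tri(a[0]['uv'],a[1]['uv']) if all(a) else ()))
    def sil(n,c,p):
        r=finder.silhouettes(n,c)
        r=[x for x in r if abs((x['box'][0]+x['box'][2])/2-p[0])<25 and abs((x['box'][1]+x['box'][3])/2-p[1])<25]
        return r[0] if r else None
    for c,p in (('scene',(370,311)),('top',(252,276))):
        r=sil('cap_holder',c,p)
        if r:
            (x,y),ax,an=cv2.fitEllipse(max(cv2.findContours(r['region'].astype(np.uint8),0,1)[0],key=len))
            print('dish',c,(x,y),ax,atz(c,(x,y),14))
    # blue cap top
    for c in ('scene','top'):
        r=finder.silhouettes('dust_cap',c)
        print([(q['box'],q['confidence']) for q in r])
    print(atz('top',(363.5,235),168))
    for n in ('timer','sealed_bottle','beaker','decapper'):
        for c in ('scene','top'):
            print(n,c,[(np.round(q['box']),round(q['confidence'],2)) for q in finder.boxes_of(n,c)][:2])
E
python3 loc.py
```

```text
press [array([265.6, 238.2]), array([368.5, 213.5])] [664.1 -45.6   0.8] 9.401471250779121
hood_edge [array([269.3, 160. ]), array([425.6, 225.9])] [ 612.1 -169.3  149.5] 4.818220717269606
treadle_pad [array([278.4, 176.2]), array([420.3, 240.3])] [ 593.2 -171.5   80.7] 5.238250948277416
carriage_knob [array([336.7, 213.3]), array([347.6, 279. ])] [481.4 -10.6  86.6] 0.6422963437364523
bottle [array([303.2, 228.1]), array([358.2, 246.5])] [567.7 -26.7  35.9] 9.23815342999082
dust_cap [array([300.5, 209.8]), array([366.3, 241.4])] [569.7 -41.5  95.4] 9.609300174581927
cap_holder [array([371.9, 309.5]), array([253.4, 276.9])] [466.8 221.6  10.2] 4.3317001608566095
dish scene (370.0294494628906, 310.6143493652344) (36.98479080200195, 39.29522705078125) [471.1 225.8  14. ]
dish top (251.6717529296875, 275.73504638671875) (34.98335266113281, 35.440006256103516) [470.4 224.5  14. ]
[([287.3, 182.3, 311.7, 218.9], 0.92)]
[([349.4, 227.3, 374.9, 253.9], 0.77)]
[571.8 -31.7 168. ]
timer scene [(array([368., 240., 392., 264.]), 0.62), (array([203., 146., 343., 258.]), 0.42)]
timer top [(array([291., 300., 318., 327.]), 0.83), (array([371., 320., 453., 356.]), 0.17)]
sealed_bottle scene [(array([292., 295., 325., 327.]), 0.57)]
sealed_bottle top [(array([249., 203., 278., 236.]), 0.73)]
beaker scene [(array([201., 145., 340., 259.]), 0.33)]
beaker top [(array([245., 169., 271., 194.]), 0.62)]
decapper scene []
decapper top [(array([374., 320., 455., 353.]), 0.62)]
```

```bash
python3 - <<'E'
import cv2
a=cv2.imread('pics/s0.png')[130:270,180:400]; b=cv2.imread('pics/t0.png')[120:300,310:470]
cv2.imwrite('pics/c0.png',cv2.resize(a,None,fx=3.5,fy=3.5,interpolation=2)); cv2.imwrite('pics/c1.png',cv2.resize(b,None,fx=3.3,fy=3.3,interpolation=2))
E
```

```text
(no output)
```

View pics/c0.png

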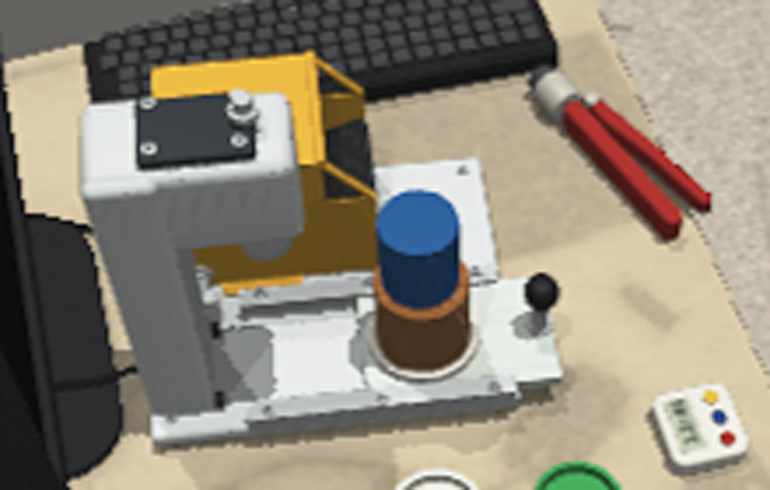

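View pics/c1.png

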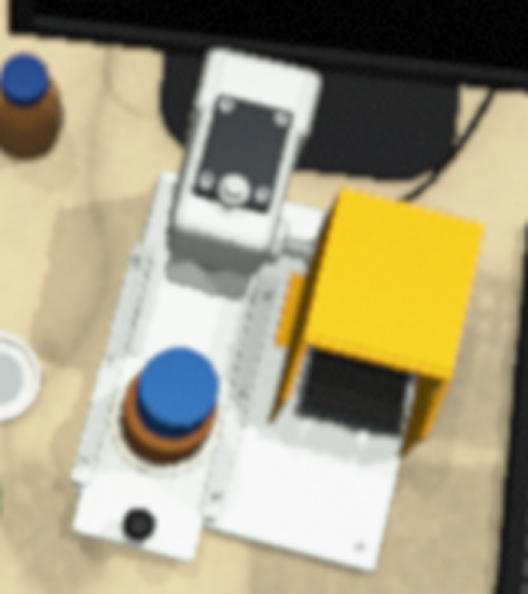

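The crops show the cap's top centre at scene (299.4,193.4) and top (363.9,238.2), the knob at top (351.8,278.8), and the hood's front edge running from top (404,224) to (446,233). The press is yawed a little clockwise.

```bash
python3 - <<'E'
from loc import *
print('cap',atz('scene',(299.4,193.4),168),atz('top',(363.9,238.2),168))
print('knob',atz('top',(351.8,278.8),85),atz('scene',(334.6,213.3),80))
c=lambda x,y:(x/3.3+310,y/3.3+120)
s=lambda x,y:(x/3.5+180,y/3.5+130)
T=lambda x,y,z:atz('top',c(x,y),z)
S=lambda x,y,z:atz('scene',s(x,y),z)
# refine with model: fit press pose (x,y,yaw) to features
F=[('top',c(309,343),(-43,-128+49.5,149)),('top',c(447,373),(-43,-128-49.5,149)),
   ('top',c(483,229),None),
   ('top',c(178,390),(-100,0,168)),('top',c(138,524),(-185,0,87)),
   ('scene',s(418,222),(-100,0,168)),('scene',s(541,291),(-185,0,78)),
   ('scene',s(325,163),(-43,-128+49.5,149)),('scene',s(313,53),(-43,-128-49.5,149))]
F=[f for f in F if f[2]]
from scipy.optimize import least_squares
def w(p,q):
    co,si=np.cos(p[2]),np.sin(p[2]); return [p[0]+co*q[0]-si*q[1],p[1]+si*q[0]+co*q[1],q[2]]
r=least_squares(lambda p:np.concatenate([proj(f[0],w(p,f[2]))-f[1] for f in F]),[665,-46,-.15],x_scale=[1,1,.01],loss='soft_l1')
print(r.x[:2],'yaw %.3f'%r.x[2]); print(r.fun.reshape(-1,2))
for n,q in dict(bottle=(-100,0,34),knob=(-185,0,76),hood=(-43,-128,149),pad=(-70,-128,92),platefront=(-150,-128,20),headfront=(-27,0,200)).items(): print(n,np.array(w(r.x,q)))
o=get_obs();print(o['tool_pos'],np.round(o['tcp_rot'],3))
E
```

```text
cap [568.5 -31.8 168. ] [564.7 -33.4 168. ]
knob [483.  -20.2  85. ] [484.9 -16.6  80. ]
[666.5 -46.2] yaw -0.137
[[-1.1 -0.2]
 [-0.3  1.6]
 [-0.3 -1.2]
 [ 0.4 -0.2]
 [ 0.4 -0.4]
 [ 0.1 -0.9]
 [-0.3 -1.4]
 [-0.3  0.4]]
bottle [567.4 -32.5  34. ]
knob [483.2 -20.9  76. ]
hood [ 606.4 -167.1  149. ]
pad [ 579.7 -163.4   92. ]
platefront [ 500.4 -152.5   20. ]
headfront [639.8 -42.5 200. ]
[219.7 476.8 226.7] [ 3.1 -0.   2.7]
```

```bash
cat >> h.py <<'E'
from scipy.spatial.transform import Rotation as Ro
YAW=-0.137; PR=np.array([666.5,-46.2,0])
def RPY(r,p,y): return Ro.from_euler('xyz',[r,p,y])
def down(yaw=np.pi+YAW,lean=0): return RPY(np.pi,0,yaw)*Ro.from_rotvec([0,-lean,0])
def pw(x,y,z): return PR+Ro.from_euler('z',YAW).apply([x,y,z])
def plan(p0,R0,wps):
    "wps: list of (pos,R); prints one entry per waypoint from the preceding"
    for p,R in wps:
        d=R0.inv().apply(np.array(p)-p0)/120; a=(R0.inv()*R).as_rotvec()/(2*np.pi)
        print('off',np.round(d,3).tolist(),'rot',np.round(a,4).tolist(),'dist %.0f'%(120*np.linalg.norm(d)))
        p0,R0=np.array(p),R
def cur():
    o=get_obs(); return np.array(o['tool_pos']),RPY(*o['tcp_rot'])
E
python3 - <<'E'
from h import *
p,R=cur(); tgt=np.array([567,-32.5,230.]); D=down()
n=5; w=[(p+(tgt-p)*k/n,D) for k in range(1,n+1)]+[((567,-32.5,137),D),((567,-32.5,237),D)]
g=np.array([471,225,237.]); s=np.array([567,-32.5,237])
w+=[(s+(g-s)*k/3,D) for k in (1,2,3)]
plan(p,R,w)
E
```

```text
off [-0.881, -0.529, -0.005] rot [0.0, 0.0, -0.0469] dist 123
off [-0.689, -0.762, -0.005] rot [0.0, 0.0, 0.0] dist 123
off [-0.689, -0.762, -0.005] rot [0.0, 0.0, 0.0] dist 123
off [-0.689, -0.762, -0.005] rot [0.0, 0.0, 0.0] dist 123
off [-0.689, -0.762, -0.005] rot [0.0, 0.0, 0.0] dist 123
off [-0.0, -0.0, 0.775] rot [0.0, 0.0, 0.0] dist 93
off [0.0, 0.0, -0.833] rot [0.0, 0.0, 0.0] dist 100
off [0.362, 0.672, 0.0] rot [0.0, 0.0, 0.0] dist 92
off [0.362, 0.672, 0.0] rot [0.0, 0.0, 0.0] dist 92
off [0.362, 0.672, 0.0] rot [0.0, 0.0, 0.0] dist 92
```

Request:
send_rows(offset=[[-0.44,-0.265,0],[-0.881,-0.529,-0.005],[-0.881,-0.529,-0.005]], delta_rot=[[0,0,-0.0235],[0,0,-0.0469],[0,0,-0.0469]], grip=1)

```text
time: 2.58
tool_pos: [291.1, 372.3, 227.6]
tcp_rot: [-3.141, 0.001, 3.001]
contact_force: [-0.2, 0.0, -0.2]
grip_width: 91.9
finger_force: 0.0
```

Request:
send_rows(offset=[[-0.345,-0.381,0],[-0.689,-0.762,-0.005],[-0.689,-0.762,-0.005]], delta_rot=[[0,0,0],[0,0,0],[0,0,0]])

```text
time: 2.95
tool_pos: [360.4, 271.0, 228.1]
tcp_rot: [3.142, 0.001, 2.998]
contact_force: [-0.8, 0.7, -0.2]
grip_width: 91.7
finger_force: 0.0
```

Request:
send_rows(offset=[[-0.345,-0.381,0],[-0.689,-0.762,-0.005],[-0.689,-0.762,-0.005]], delta_rot=[[0,0,0],[0,0,0],[0,0,0]])

```text
time: 3.32
tool_pos: [429.6, 169.8, 228.5]
tcp_rot: [3.141, 0.001, 2.999]
contact_force: [-0.9, 0.3, 0.4]
grip_width: 92.0
finger_force: 0.0
```

Request:
send_rows(offset=[[-0.345,-0.381,0],[-0.689,-0.762,-0.005],[-0.689,-0.762,-0.005]], delta_rot=[[0,0,0],[0,0,0],[0,0,0]])

```text
time: 3.7
tool_pos: [498.8, 68.6, 228.8]
tcp_rot: [3.141, 0.0, 3.001]
contact_force: [-0.3, 0.4, 0.3]
grip_width: 91.5
finger_force: 0.0
```

Request:
send_rows(offset=[[-0.345,-0.381,0],[-0.689,-0.762,-0.005],[-0.689,-0.762,-0.005],[-0.689,-0.762,-0.005]], delta_rot=[[0,0,0],[0,0,0],[0,0,0],[0,0,0]])

```text
time: 4.2
tool_pos: [566.2, -30.0, 229.3]
tcp_rot: [3.14, -0.001, 3.006]
contact_force: [-0.4, 0.5, -0.5]
grip_width: 91.8
finger_force: 0.0
```

Request:
send_rows(offset=[[0,0,0.4],[0,0,0.775],[0,0,0.775],[0,0,0.775]], delta_rot=[[0,0,0],[0,0,0],[0,0,0],[0,0,0]])

```text
time: 4.7
tool_pos: [567.5, -31.3, 138.7]
tcp_rot: [3.141, 0.003, 3.006]
contact_force: [-0.2, 0.7, 0.4]
grip_width: 92.3
finger_force: 0.0
```

Request:
send_rows(offset=[[0,0,0],[0,0,0],[0,0,0],[0,0,0],[0,0,0],[0,0,0]], delta_rot=[[0,0,0],[0,0,0],[0,0,0],[0,0,0],[0,0,0],[0,0,0]], grip=0.45)

```text
time: 5.45
tool_pos: [566.9, -32.8, 136.9]
tcp_rot: [-3.142, 0.0, 3.004]
contact_force: [0.1, -1.1, 2.0]
grip_width: 55.1
finger_force: 30.0
```

Request:
send_rows(offset=[[0,0,-0.2],[0,0,-0.4],[0,0,-0.6],[0,0,-0.8],[0,0,-0.8]], delta_rot=[[0,0,0],[0,0,0],[0,0,0],[0,0,0],[0,0,0]])

```text
time: 6.08
tool_pos: [567.6, -32.7, 234.1]
tcp_rot: [-3.142, 0.004, 3.004]
contact_force: [1.1, 0.4, -0.9]
grip_width: 55.2
finger_force: 30.0
```

```bash
python3 - <<'E'
from h import *
a=save('scene','s1.png'); o=get_obs(); print(o['tool_pos'],o['grip_width'],o['finger_force'],o['contact_force'])
cv2.imwrite('pics/s1c.png',cv2.resize(a[100:360,180:440,::-1],None,fx=2.2,fy=2.2))
E
```

```text
[566.86452069 -32.58876127 232.58526674] 55.01673864956027 29.999754689633846 [-0.4704663   0.04682506 -0.60970928]
```

View pics/s1c.png

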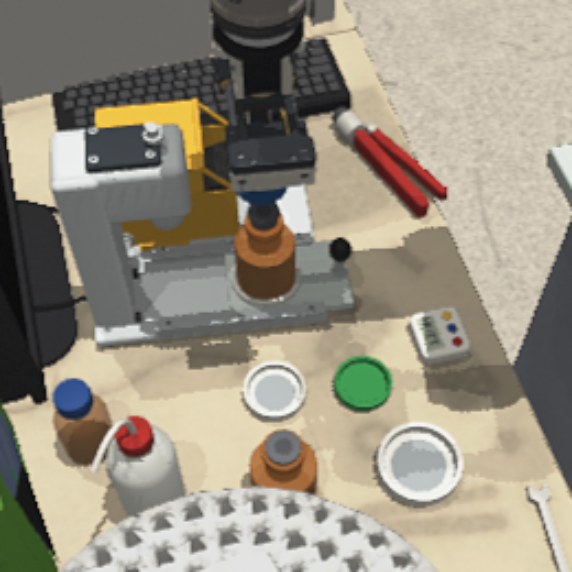

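The cap is held clear of the neck, the bottle stands upright in its nest with the stopper visible at crop (264,215), and the dish is empty at (419,461). Next I carry the cap over to the dish.

Request:
send_rows(offset=[[0.18,0.336,0],[0.362,0.673,0]], delta_rot=[[0,0,0],[0,0,0]])

```text
time: 6.38
tool_pos: [533.7, 54.0, 230.7]
tcp_rot: [3.142, -0.003, 3.003]
contact_force: [-0.0, 0.3, -0.2]
grip_width: 55.0
finger_force: 30.0
```

Request:
send_rows(offset=[[0.18,0.336,0],[0.362,0.673,0]], delta_rot=[[0,0,0],[0,0,0]])

```text
time: 6.62
tool_pos: [501.4, 140.4, 231.0]
tcp_rot: [-3.141, -0.003, 3.004]
contact_force: [1.2, 0.4, -0.8]
grip_width: 55.3
finger_force: 30.0
```

Request:
send_rows(offset=[[0.18,0.336,0],[0.362,0.673,0],[0.362,0.673,0]], delta_rot=[[0,0,0],[0,0,0],[0,0,0]])

```text
time: 7.0
tool_pos: [468.9, 227.4, 231.2]
tcp_rot: [-3.141, -0.003, 3.009]
contact_force: [0.3, 0.2, -0.6]
grip_width: 55.0
finger_force: 30.0
```

Request:
send_rows(offset=[[0,0,0.4],[0,0,0.8],[0,0,1.0],[0,0,1.0]], delta_rot=[[0,0,0],[0,0,0],[0,0,0],[0,0,0]])

```text
time: 7.5
tool_pos: [469.4, 223.8, 110.2]
tcp_rot: [-3.139, -0.005, 3.004]
contact_force: [-0.2, -0.1, 0.2]
grip_width: 55.0
finger_force: 30.0
```

```bash
python3 - <<'E'
from h import *
a=save('scene','s2.png');b=save('top','t2.png'); o=get_obs(); print(o['tool_pos'],o['grip_width'],o['finger_force'],o['contact_force'])
p,R=cur(); plan(p,R,[((470.8,225.1,40),down())])
cv2.imwrite('pics/m2.png',np.hstack([cv2.resize(x[:,:,::-1],(400,400)) for x in (a[220:380,290:450],b[200:340,190:330])]))
E
```

```text
[471.26881379 224.70690677 112.95661399] 54.81539056603468 29.99996205791831 [-0.03807066 -0.07419784 -0.35823763]
off [0.004, 0.003, 0.608] rot [-0.0, 0.0, -0.0001] dist 73
```

View pics/m2.png

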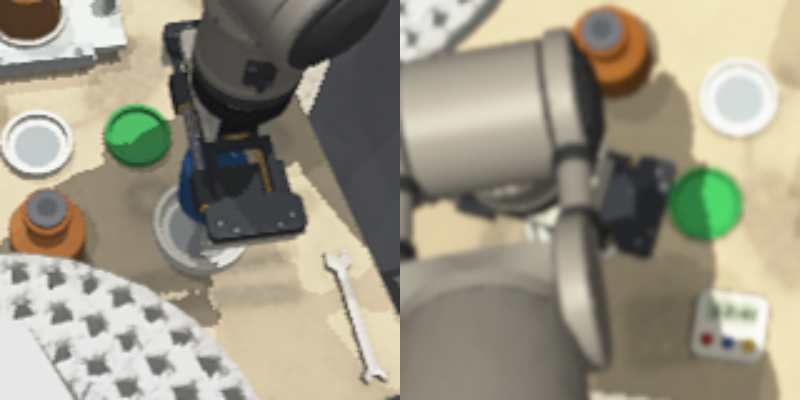

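The cap hangs above the white dish, with the larger dish around and below it and the green one clear at left crop (138,135). I lower it now.

Request:
send_rows(offset=[[0.004,0.003,0.25],[0.004,0.003,0.5],[0.004,0.003,0.6],[0.004,0.003,0.625],[0.004,0.003,0.635],[0.004,0.003,0.635]], delta_rot=[[0,0,0],[0,0,0],[0,0,0],[0,0,0],[0,0,0],[0,0,0]])

```text
time: 8.35
tool_pos: [471.0, 225.9, 37.4]
tcp_rot: [3.141, 0.002, 3.004]
contact_force: [-0.3, -0.0, -0.0]
grip_width: 55.1
finger_force: 30.0
```

Request:
send_rows(offset=[[0,0,0.01],[0,0,0.01],[0,0,0.01]], delta_rot=[[0,0,0],[0,0,0],[0,0,0]])

```text
time: 8.72
tool_pos: [471.1, 225.9, 36.9]
tcp_rot: [3.141, 0.002, 3.005]
contact_force: [-1.8, -0.4, 7.9]
grip_width: 55.2
finger_force: 30.0
```

Request:
send_rows(offset=[[0,0,0],[0,0,0],[0,0,0],[0,0,0]], delta_rot=[[0,0,0],[0,0,0],[0,0,0],[0,0,0]], grip=0.85)

```text
time: 9.22
tool_pos: [470.3, 225.6, 35.2]
tcp_rot: [-3.142, -0.0, 3.004]
contact_force: [-1.0, 0.4, -0.0]
grip_width: 77.8
finger_force: 0.0
```

Request:
send_rows(offset=[[0,0,-0.25],[0,0,-0.6],[0,0,-1],[0,0,-1]], delta_rot=[[0,0,0],[0,0,0],[0,0,0],[0,0,0]])

```text
time: 9.72
tool_pos: [472.5, 226.3, 158.9]
tcp_rot: [3.138, 0.007, 3.005]
contact_force: [-0.6, 0.7, -0.2]
grip_width: 77.7
finger_force: 0.0
```

Request:
send_rows(offset=[[-0.02,-0.5,-0.4],[-0.04,-1,-0.4],[-0.04,-1,-0.4]], delta_rot=[[0,0,0],[0,0,0],[0,0,0]], grip=0)

```text
time: 10.1
tool_pos: [458.2, 103.4, 203.1]
tcp_rot: [-3.141, -0.0, 3.001]
contact_force: [0.7, 0.3, -0.7]
grip_width: 52.7
finger_force: 0.0
```

```bash
python3 - <<'E'
from loc import *
a=save('scene','s3.png');b=save('top','t3.png'); o=get_obs(); print(o['tool_pos'],o['grip_width'],o['contact_force'])
m=cv2.inRange(cv2.cvtColor(b,cv2.COLOR_RGB2HSV),(100,120,60),(125,255,255))[255:300,230:280]
print('blue top',cv2.boundingRect(m))
for c,z in (('scene',6),('top',6)):
    print(c,[(atz(c,r['uv'],z),round(r['confidence'],2)) for r in finder.pinpoint('dust_cap',c)])
    print([np.round(r['box']) for r in finder.boxes_of('dust_cap',c)])
p,R=cur(); D=down()
w=[pw(-240,0,200),pw(-240,0,76),pw(-206,0,76)]
d=[(p+(w[0]-p)*k/2,D) for k in (1,2)]+[(x,D) for x in w[1:]]
plan(p,R,d); print(w)
cv2.imwrite('pics/m3.png',np.hstack([cv2.resize(x[:,:,::-1],(400,400)) for x in (a[220:380,290:450],b[200:340,190:330])]))
E
```

```text
[458.4 105.4 202.7] 44.63173613209322 [-0.   0.6 -0.8]
blue top (8, 11, 22, 18)
scene [(array([473.5, 222.3,   6. ]), 0.83), (array([557.5, -40.7,   6. ]), 0.39)]
[array([356., 291., 386., 325.]), array([333., 153., 346., 167.]), array([204., 144., 338., 262.])]
top [(array([471. , 227.6,   6. ]), 0.45)]
[array([253., 279., 259., 284.])]
off [0.055, -0.515, 0.011] rot [0.0, -0.0002, 0.0002] dist 62
off [0.054, -0.515, 0.011] rot [0.0, 0.0, 0.0] dist 62
off [-0.0, -0.0, 1.033] rot [0.0, 0.0, 0.0] dist 124
off [-0.283, 0.0, 0.0] rot [0.0, 0.0, 0.0] dist 34
[array([428.7, -13.4, 200. ]), array([428.7, -13.4,  76. ]), array([462.4, -18.1,  76. ])]
```

View pics/m3.png

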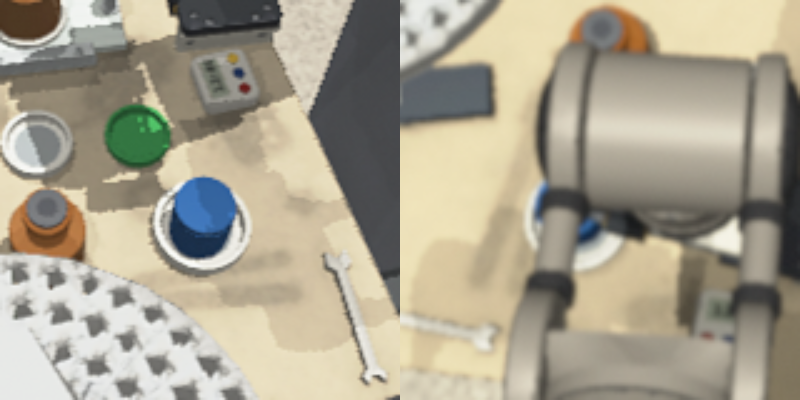

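The cap stands upright and centred in the white dish (left crop (203,215)), and the timer and green dish are unmoved. Next the fingers go in front of the knob.

Request:
send_rows(offset=[[0.055,-0.515,0],[0.11,-1,0.02],[0.11,-1,0.02]], delta_rot=[[0,0,0],[0,0,0],[0,0,0]], grip=0)

```text
time: 10.78
tool_pos: [428.6, -12.9, 200.4]
tcp_rot: [-3.141, -0.001, 3.001]
contact_force: [-0.2, 0.5, -0.2]
grip_width: 1.4
finger_force: 0.0
```

Request:
send_rows(offset=[[0,-0.03,0.4],[0,-0.03,0.8],[0,-0.03,1],[0,-0.03,1],[0,-0.03,1]], delta_rot=[[0,0,0],[0,0,0],[0,0,0],[0,0,0],[0,0,0]])

```text
time: 11.4
tool_pos: [429.7, -13.8, 81.6]
tcp_rot: [3.141, 0.001, 3.006]
contact_force: [0.2, -0.8, 0.2]
grip_width: 0.6
finger_force: 0.0
```

```bash
python3 - <<'E'
from loc import *
optics.capture('scene');optics.capture('top')
p,R=cur(); D=down(); o=get_obs(); print(p,o['tcp_rot'],o['grip_width'],o['contact_force'])
for c in ('scene','top'): print([(np.round(r['uv']),atz(c,r['uv'],78)) for r in finder.pinpoint('carriage_knob',c)][:2])
plan(p,R,[(pw(-210,0,68),D),(pw(-120,0,68),D)])
E
```

```text
[429.8 -14.2  82. ] [-3.1  0.   3. ] 0.5397628794129123 [ 0.5 -1.4 -0. ]
[(array([332., 210.]), array([487.4, -29.3,  78. ]))]
[]
off [-0.24, 0.005, 0.117] rot [-0.0, 0.0004, 0.0001] dist 32
off [-0.75, 0.0, 0.0] rot [0.0, 0.0, 0.0] dist 90
```

Request:
send_rows(offset=[[0,0.005,0.117],[-0.15,0.005,0.117],[-0.24,0.005,0.117],[-0.35,0.005,0.117],[-0.45,0.005,0.117]], delta_rot=[[0,0,0],[0,0,0],[0,0,0],[0,0,0],[0,0,0]])

```text
time: 12.22
tool_pos: [482.6, -21.3, 67.0]
tcp_rot: [3.142, -0.001, 3.005]
contact_force: [-2.1, 0.2, 2.4]
grip_width: 0.6
finger_force: 1.5
```

Request:
send_rows(offset=[[-0.1,0,0],[-0.2,0,0],[-0.3,0,0],[-0.4,0,0],[-0.45,0,0],[-0.45,0,0]], delta_rot=[[0,0,0],[0,0,0],[0,0,0],[0,0,0],[0,0,0],[0,0,0]])

```text
time: 12.98
tool_pos: [536.7, -28.7, 66.8]
tcp_rot: [3.141, 0.001, 3.004]
contact_force: [-0.2, 0.4, 0.8]
grip_width: 0.6
finger_force: 0.0
```

Request:
send_rows(offset=[[-0.04,0,0],[-0.08,0,0],[-0.12,0,0],[-0.14,0,0],[-0.14,0,0]], delta_rot=[[0,0,0],[0,0,0],[0,0,0],[0,0,0],[0,0,0]])

```text
time: 13.6
tool_pos: [552.9, -31.0, 66.8]
tcp_rot: [3.141, 0.001, 3.004]
contact_force: [-1.3, 0.6, -0.8]
grip_width: 0.5
finger_force: 0.4
```

Request:
send_rows(offset=[[-0.015,0,0],[-0.02,0,0]], delta_rot=[[0,0,0],[0,0,0]])

```text
time: 13.85
tool_pos: [554.8, -31.3, 66.8]
tcp_rot: [3.141, -0.0, 3.004]
contact_force: [-2.4, 0.3, -0.3]
grip_width: 0.7
finger_force: 1.2
```

```bash
python3 - <<'E'
from loc import *
a=save('scene','s4.png')
cv2.imwrite('pics/s4c.png',cv2.resize(a[130:270,180:400,::-1],None,fx=3.5,fy=3.5,interpolation=2))
p,R=cur(); print(p,(np.linalg.inv(Ro.from_euler('z',YAW).as_matrix())@(p-PR)),get_obs()['contact_force'])
E
```

```text
[554.8 -31.3  66.9] [-112.7   -0.5   66.9] [-2.8  1.3  0.2]
```

View pics/s4c.png

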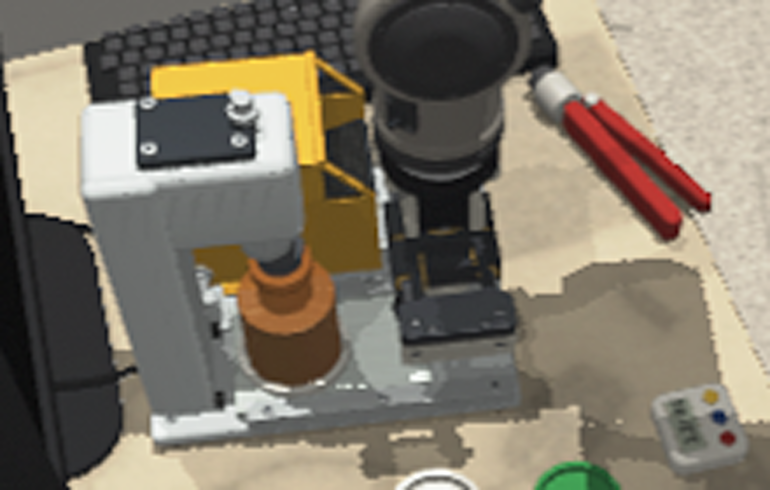

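The bottle is upright and has moved almost under the ram (crop (290,300)). I nudge it in small steps until the force rises.

Request:
send_rows(offset=[[-0.012,0,0],[-0.012,0,0]], delta_rot=[[0,0,0],[0,0,0]])

```text
time: 14.15
tool_pos: [556.4, -31.5, 66.9]
tcp_rot: [3.142, 0.0, 3.004]
contact_force: [-1.6, 1.0, -1.1]
grip_width: 0.7
finger_force: 0.9
```

Request:
send_rows(offset=[[-0.012,0,0],[-0.012,0,0]], delta_rot=[[0,0,0],[0,0,0]])

```text
time: 14.4
tool_pos: [557.9, -31.7, 66.9]
tcp_rot: [3.142, 0.0, 3.004]
contact_force: [-1.6, 0.4, -0.7]
grip_width: 0.6
finger_force: 0.9
```

Request:
send_rows(offset=[[-0.012,0,0],[-0.012,0,0]], delta_rot=[[0,0,0],[0,0,0]])

```text
time: 14.65
tool_pos: [559.3, -31.9, 66.9]
tcp_rot: [3.142, 0.0, 3.004]
contact_force: [-1.9, 0.2, -0.3]
grip_width: 0.9
finger_force: 0.9
```

Still only friction, so I continue.

Request:
send_rows(offset=[[-0.012,0,0],[-0.012,0,0]], delta_rot=[[0,0,0],[0,0,0]])

```text
time: 14.9
tool_pos: [560.7, -32.1, 66.9]
tcp_rot: [3.142, 0.0, 3.004]
contact_force: [-2.2, 0.2, -0.3]
grip_width: 0.3
finger_force: 0.9
```

Request:
send_rows(offset=[[-0.012,0,0],[-0.012,0,0]], delta_rot=[[0,0,0],[0,0,0]])

```text
time: 15.15
tool_pos: [561.3, -32.2, 66.8]
tcp_rot: [3.142, -0.002, 3.005]
contact_force: [-5.0, 0.8, 1.4]
grip_width: 0.6
finger_force: 2.3
```

Request:
send_rows(offset=[[-0.012,0,0],[-0.012,0,0]], delta_rot=[[0,0,0],[0,0,0]])

```text
time: 15.4
tool_pos: [561.4, -32.2, 66.7]
tcp_rot: [3.142, -0.005, 3.005]
contact_force: [-9.2, 1.5, 4.0]
grip_width: 0.8
finger_force: 4.5
```

The stop is felt: about 9 N with the position held at 561.4. I back off, then go to a leaning pose in front of the hood.

Request:
send_rows(offset=[[0.15,0,0],[0.5,0,-0.2],[0.8,-0.2,-0.6],[0.8,-0.6,-0.9],[0.8,-1,-0.9]], delta_rot=[[0,0,0],[0,0,0],[0,0,0],[0,0,0],[0,0,0]])

```text
time: 16.02
tool_pos: [454.1, -140.5, 178.8]
tcp_rot: [-3.138, 0.01, 3.006]
contact_force: [0.9, -0.9, -0.4]
grip_width: 0.5
finger_force: 0.0
```

Request:
send_rows(offset=[[0,0,0],[0,0,0],[0,0,0],[0,0,0],[0,0,0],[0,0,0],[0,0,0]], delta_rot=[[0,-0.025,0],[0,-0.05,0],[0,-0.075,0],[0,-0.1,0],[0,-0.125,0],[0,-0.125,0],[0,-0.125,0]])

```text
time: 16.9
tool_pos: [457.5, -131.1, 205.6]
tcp_rot: [-3.139, 0.745, 2.994]
contact_force: [-0.5, 0.2, -0.6]
grip_width: 0.4
finger_force: 0.0
```

```bash
python3 - <<'E'
from loc import *
a=save('scene','s5.png');b=save('top','t5.png')
p,R=cur(); o=get_obs(); print(p,Ro.from_euler('z',-YAW).apply(p-PR),R.apply([0,0,1]),np.round(o['joint_positions'],3),o['contact_force'])
L=down(lean=np.pi/4)
plan(p,R,[(pw(-110,-128,125),L),(pw(-58,-128,112),L),(pw(-58,-128,100),L)])
for n in ['hood_edge','treadle_pad','carriage_knob']:
    for c in ['scene','top']:
        print(n,c,[(np.round(r['uv'],1).tolist(),round(r['confidence'],2)) for r in finder.pinpoint(n,c)][:2])
print(proj('scene',pw(-85,0,76)),proj('top',pw(-85,0,76)),proj('top',pw(-62,-128,92)),proj('top',pw(-43,-128,149)))
cv2.imwrite('pics/m5.png',np.hstack([cv2.resize(x[:,:,::-1],(400,400)) for x in (a[120:280,200:360],b[150:310,310:470])]))
E
```

```text
[ 458.1 -131.2  205.3] [-194.8 -112.7  205.3] [ 0.7 -0.1 -0.7] [-0.7  0.   2.3  1.2  0.4 -3.1] [ 0.5  0.3 -0.5]
off [-0.068, -0.119, 0.972] rot [-0.0013, -0.0067, -0.0004] dist 118
off [-0.23, 0.0, 0.383] rot [0.0, 0.0, 0.0] dist 54
off [0.071, -0.0, 0.071] rot [0.0, 0.0, 0.0] dist 12
hood_edge scene [([272.3, 159.0], 0.61)]
hood_edge top [([424.0, 229.6], 0.71)]
treadle_pad scene [([279.5, 174.2], 0.78)]
treadle_pad top [([419.6, 241.3], 0.9)]
carriage_knob scene [([295.0, 215.6], 0.81), ([379.0, 256.6], 0.32)]
carriage_knob top [([358.1, 242.6], 0.86)]
[294.6 217.1] [362.1 239.2] [417.4 242.2] [423.8 229.1]
```

View pics/m5.png

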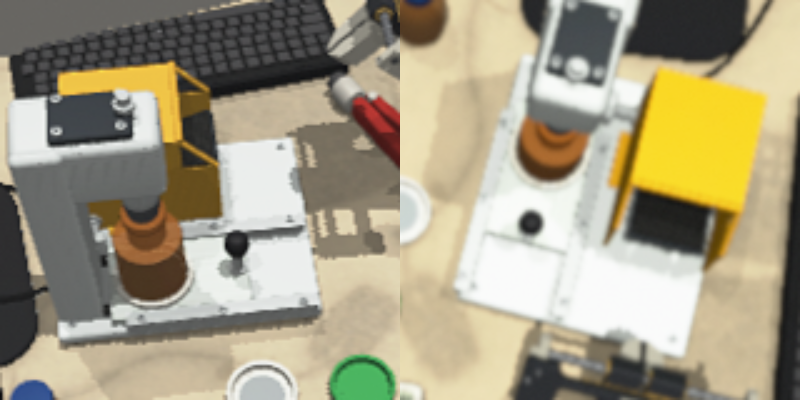

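The carriage is fully in with the bottle upright under the ram, and the hood with its pad is free at right crop (665,220). The wrist is near a joint limit at this close pose. It should ease farther out, so I advance and check.

Request:
send_rows(offset=[[-0.05,-0.06,0.2],[-0.05,-0.12,0.4],[-0.05,-0.12,0.6],[-0.05,-0.12,0.6],[-0.05,-0.12,0.6]], delta_rot=[[0,0.005,0],[0,0.01,0],[0,0.01,0],[0,0.01,0],[0,0.01,0]])

```text
time: 17.92
tool_pos: [508.6, -152.1, 158.6]
tcp_rot: [-3.141, 0.676, 2.994]
contact_force: [0.1, -0.4, -0.2]
grip_width: 0.4
finger_force: 0.0
```

```bash
python3 - <<'E'
from loc import *
p,R=cur(); o=get_obs(); print(p,Ro.from_euler('z',-YAW).apply(p-PR),o['tcp_rot'].round(3),'q',np.array2string(o['joint_positions'],precision=3),o['contact_force'])
L=down(lean=.72)
plan(p,R,[(pw(-110,-128,125),L),(pw(-58,-128,112),L),(pw(-58,-128,100),L)])
E
```

```text
[ 508.6 -152.1  158.6] [-141.9 -126.5  158.6] [-3.1  0.7  3. ] q [-0.605  0.208  2.193  1.184  0.303 -3.105] [ 0.1 -0.4 -0.2]
off [-0.032, -0.01, 0.385] rot [-0.0011, -0.007, -0.0012] dist 46
off [-0.254, 0.0, 0.367] rot [0.0, 0.0, 0.0] dist 54
off [0.066, -0.0, 0.075] rot [0.0, 0.0, 0.0] dist 12
```

q6 is pinned at its limit. A half turn about the tool axis gives the same tool line with q6 near 0.

Request:
send_rows(offset=[[0,0,0],[0,0,0],[0,0,0],[0,0,0],[0,0,0],[0,0,0]], delta_rot=[[0,0,0.028],[0,0,0.056],[0,0,0.084],[0,0,0.112],[0,0,0.14],[0,0,0.167]])

```text
time: 18.68
tool_pos: [508.6, -152.4, 159.5]
tcp_rot: [2.531, 0.315, 1.838]
contact_force: [0.6, 0.3, -0.6]
grip_width: 0.4
finger_force: 0.0
```

Request:
send_rows(offset=[[0,0,0],[0,0,0],[0,0,0],[0,0,0],[0,0,0],[0,0,0]], delta_rot=[[0,0,0.028],[0,0,0.056],[0,0,0.084],[0,0,0.112],[0,0,0.14],[0,0,0.167]])

```text
time: 19.42
tool_pos: [508.6, -152.5, 159.5]
tcp_rot: [2.535, -0.323, 0.991]
contact_force: [0.2, -0.5, -0.3]
grip_width: 0.2
finger_force: 0.0
```

Request:
send_rows(offset=[[0,0,0],[0,0,0],[0,0,0],[0,0,0],[0,0,0],[0,0,0],[0,0,0]], delta_rot=[[0,0,0.028],[0,0,0.056],[0,0,0.084],[0,0,0.112],[0,0,0.14],[0,0,0.166],[0,0,0.166]])

```text
time: 20.3
tool_pos: [508.7, -152.5, 159.4]
tcp_rot: [3.139, -0.677, -0.146]
contact_force: [-0.2, -0.1, 0.2]
grip_width: 0.5
finger_force: 0.0
```

```bash
cat > st.py <<'E'
from loc import *
p,R=cur(); o=get_obs(); print(p,Ro.from_euler('z',-YAW).apply(p-PR),'z',Ro.from_euler('z',-YAW).apply(R.apply([0,0,1])).round(3),'x',Ro.from_euler('z',-YAW).apply(R.apply([1,0,0])).round(3),'q',np.array2string(o['joint_positions'],precision=3),o['contact_force'])
L=RPY(np.pi,0,YAW)*Ro.from_rotvec([0,.72,0])
print(Ro.from_euler('z',-YAW).apply(L.apply([0,0,1])))
plan(p,R,[(pw(-110,-128,125),L),(pw(-58,-128,112),L),(pw(-58,-128,100),L)])
E
python3 st.py
```

```text
[ 508.7 -152.5  159.4] [-141.8 -126.8  159.4] z [ 0.6 -0.  -0.8] x [ 0.8 -0.   0.6] q [-0.605  0.206  2.193  1.185  0.302  0.035] [-0.2 -0.1  0.2]
[ 0.7 -0.  -0.8]
off [0.027, 0.006, 0.39] rot [0.0013, 0.0068, -0.0011] dist 47
off [0.254, -0.0, 0.367] rot [0.0, 0.0, 0.0] dist 54
off [-0.066, -0.0, 0.075] rot [0.0, 0.0, 0.0] dist 12
```

Request:
send_rows(offset=[[0.01,0.003,0.15],[0.02,0.006,0.3],[0.027,0.006,0.39],[0.027,0.006,0.39]], delta_rot=[[0,0,0],[0.001,0.003,-0.001],[0.001,0.007,-0.001],[0.001,0.007,-0.001]])

```text
time: 20.8
tool_pos: [539.9, -157.7, 123.6]
tcp_rot: [-3.141, -0.719, -0.139]
contact_force: [-0.4, 0.1, -0.4]
grip_width: 0.4
finger_force: 0.0
```

```bash
python3 st.py
```

```text
[ 539.9 -157.7  123.6] [-110.2 -127.7  123.6] z [ 0.7 -0.  -0.8] x [ 0.8 -0.   0.7] q [-0.585  0.339  2.191  1.757  0.294 -0.541] [-0.4  0.1 -0.4]
[ 0.7 -0.  -0.8]
off [0.009, 0.002, -0.008] rot [0.0002, 0.0002, -0.0002] dist 1
off [0.254, -0.0, 0.367] rot [0.0, 0.0, 0.0] dist 54
off [-0.066, -0.0, 0.075] rot [0.0, 0.0, 0.0] dist 12
```

Request:
send_rows(offset=[[0.07,0,0.08],[0.14,0,0.17],[0.2,0,0.26],[0.263,0.002,0.359],[0.263,0.002,0.359]], delta_rot=[[0,0,0],[0,0,0],[0,0,0],[0,0,0],[0,0,0]])

```text
time: 21.42
tool_pos: [589.7, -169.1, 110.6]
tcp_rot: [-3.129, -0.726, -0.142]
contact_force: [-0.4, 0.8, -0.7]
grip_width: 0.3
finger_force: 0.0
```

```bash
python3 st.py
```

```text
[ 589.7 -169.1  110.6] [ -59.3 -132.2  110.6] z [ 0.7  0.  -0.7] x [ 0.7 -0.   0.7] q [-0.55   0.433  2.077  1.742  0.283 -0.491] [-0.4  0.8 -0.7]
[ 0.7 -0.  -0.8]
off [-0.236, -0.038, -0.37] rot [-0.0015, -0.001, -0.0006] dist 53
off [0.254, -0.0, 0.367] rot [0.0, 0.0, 0.0] dist 54
off [-0.066, -0.0, 0.075] rot [0.0, 0.0, 0.0] dist 12
```

```bash
python3 - <<'E'
from loc import *
p,R=cur(); L=RPY(np.pi,0,YAW+.06)*Ro.from_rotvec([0,.79,0])
plan(p,R,[(pw(-57,-129,110),L),(pw(-57,-129,90),L)])
E
```

```text
off [0.011, -0.026, 0.016] rot [0.0051, 0.0101, -0.0076] dist 4
off [-0.118, -0.0, 0.117] rot [0.0, 0.0, 0.0] dist 20
```

Request:
send_rows(offset=[[0.008,0.005,0.005],[0.008,0.005,0.005],[0.008,0.005,0.005]], delta_rot=[[0.005,0.01,-0.008],[0.005,0.01,-0.008],[0.005,0.01,-0.008]])

```text
time: 21.8
tool_pos: [589.9, -169.6, 111.3]
tcp_rot: [3.14, -0.789, -0.076]
contact_force: [-0.4, 0.1, -0.3]
grip_width: 0.6
finger_force: 0.0
```

```bash
python3 st.py | head -3; python3 - <<'E'
from loc import *
a=save('scene','s6.png');b=save('top','t6.png')
cv2.imwrite('pics/m6.png',np.hstack([cv2.resize(x[:,:,::-1],(400,400)) for x in (a[120:280,200:360],b[150:310,310:470])]))
E
```

```text
[ 589.9 -169.6  111.3] [ -59.  -132.7  111.3] z [ 0.7  0.  -0.7] x [0.7 0.  0.7] q [-0.589  0.449  2.115  1.94   0.381 -0.772] [-0.4  0.1 -0.3]
[ 0.7 -0.  -0.8]
off [-0.216, -0.065, -0.38] rot [-0.0064, -0.0109, 0.007] dist 53
```

View pics/m6.png

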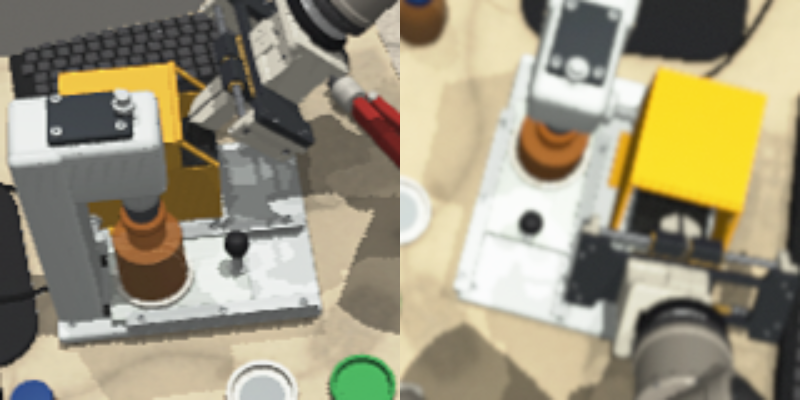

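The shut fingers point forward and down into the open hood front, over the pad at right crop (685,225). The body is clear of the walls, so I start pressing in steps.

Request:
send_rows(offset=[[-0.03,-0.015,0.03],[-0.059,-0.025,0.059],[-0.059,-0.025,0.059]], delta_rot=[[0,0,0],[0,0,0],[0,0,0]])

```text
time: 22.28
tool_pos: [590.7, -166.5, 101.7]
tcp_rot: [3.139, -0.79, -0.074]
contact_force: [0.3, -0.4, 1.6]
grip_width: 0.9
finger_force: 0.4
```

Request:
send_rows(offset=[[-0.015,0,0.015],[-0.03,0,0.03]], delta_rot=[[0,0,0],[0,0,0]])

```text
time: 22.52
tool_pos: [590.6, -166.7, 96.6]
tcp_rot: [3.138, -0.791, -0.073]
contact_force: [-1.1, 0.5, 2.8]
grip_width: 0.4
finger_force: 1.4
```

Request:
send_rows(offset=[[-0.015,0,0.015],[-0.03,0,0.03]], delta_rot=[[0,0,0],[0,0,0]])

```text
time: 22.78
tool_pos: [590.9, -166.8, 91.8]
tcp_rot: [3.138, -0.792, -0.073]
contact_force: [-5.4, 1.0, 13.3]
grip_width: 0.1
finger_force: 5.9
```

Request:
send_rows(offset=[[-0.008,0,0.008],[-0.015,0,0.015]], delta_rot=[[0,0,0],[0,0,0]])

```text
time: 23.02
tool_pos: [591.6, -166.9, 90.4]
tcp_rot: [3.138, -0.794, -0.073]
contact_force: [-5.5, 1.5, 14.7]
grip_width: 0.6
finger_force: 6.0
```

Request:
send_rows(offset=[[-0.008,0,0.008],[-0.015,0,0.015]], delta_rot=[[0,0,0],[0,0,0]])

```text
time: 23.28
tool_pos: [591.6, -167.0, 88.0]
tcp_rot: [3.138, -0.795, -0.073]
contact_force: [-5.7, 0.6, 14.7]
grip_width: 0.5
finger_force: 6.1
```

Request:
send_rows(offset=[[-0.008,0,0.008],[-0.015,0,0.015]], delta_rot=[[0,0,0],[0,0,0]])

```text
time: 23.52
tool_pos: [591.5, -167.0, 85.4]
tcp_rot: [3.137, -0.794, -0.073]
contact_force: [-6.0, 0.3, 14.7]
grip_width: 0.4
finger_force: 6.2
```

Request:
send_rows(offset=[[-0.008,0,0.008],[-0.015,0,0.015]], delta_rot=[[0,0,0],[0,0,0]])

```text
time: 23.78
tool_pos: [591.5, -167.0, 82.8]
tcp_rot: [3.137, -0.794, -0.073]
contact_force: [-5.8, 1.2, 14.2]
grip_width: 0.2
finger_force: 6.4
```

Request:
send_rows(offset=[[-0.006,0,0.006],[-0.012,0,0.012]], delta_rot=[[0,0,0],[0,0,0]])

```text
time: 24.02
tool_pos: [591.4, -167.0, 80.7]
tcp_rot: [3.137, -0.794, -0.073]
contact_force: [-7.2, 1.5, 15.9]
grip_width: 0.2
finger_force: 6.4
```

Request:
send_rows(offset=[[-0.006,0,0.006],[-0.012,0,0.012]], delta_rot=[[0,0,0],[0,0,0]])

```text
time: 24.28
tool_pos: [591.3, -167.0, 78.6]
tcp_rot: [3.137, -0.794, -0.073]
contact_force: [-7.5, 0.5, 14.4]
grip_width: 0.3
finger_force: 6.5
```

Request:
send_rows(offset=[[-0.006,0,0.006],[-0.012,0,0.012]], delta_rot=[[0,0,0],[0,0,0]])

```text
time: 24.52
tool_pos: [591.2, -167.0, 76.5]
tcp_rot: [3.138, -0.794, -0.073]
contact_force: [-8.2, 1.2, 15.1]
grip_width: 0.7
finger_force: 6.6
```

Request:
send_rows(offset=[[-0.006,0,0.006],[-0.012,0,0.012]], delta_rot=[[0,0,0],[0,0,0]])

```text
time: 24.78
tool_pos: [591.2, -167.0, 74.6]
tcp_rot: [3.138, -0.794, -0.073]
contact_force: [-9.0, 1.2, 19.9]
grip_width: 0.4
finger_force: 8.9
```

Force is rising, so I take smaller steps.

Request:
send_rows(offset=[[-0.004,0,0.004],[-0.008,0,0.008]], delta_rot=[[0,0,0],[0,0,0]])

```text
time: 25.02
tool_pos: [591.6, -167.0, 74.2]
tcp_rot: [3.137, -0.796, -0.072]
contact_force: [-13.9, 2.2, 25.3]
grip_width: 0.4
finger_force: 11.3
```

Request:
send_rows(offset=[[-0.004,0,0.004],[-0.004,0,0.004],[-0.004,0,0.004]], delta_rot=[[0,0,0],[0,0,0],[0,0,0]])

```text
time: 25.4
tool_pos: [591.8, -167.1, 74.1]
tcp_rot: [3.137, -0.797, -0.072]
contact_force: [-13.6, 2.6, 26.0]
grip_width: 0.4
finger_force: 11.7
```

It sits hard against the stop: 26 N up and no more travel. I release and withdraw.

Request:
send_rows(offset=[[0.05,0,-0.05],[0.12,0,-0.12],[0.19,0,-0.2],[0.19,0,-0.23]], delta_rot=[[0,0,0],[0,0,0],[0,0,0],[0,0,0]])

```text
time: 25.9
tool_pos: [586.9, -166.5, 106.7]
tcp_rot: [3.137, -0.79, -0.072]
contact_force: [-0.2, 0.2, -0.2]
grip_width: 0.2
finger_force: 0.0
```

Request:
send_rows(offset=[[-0.05,0,-0.25],[-0.1,0,-0.6],[-0.1,0,-0.9],[-0.1,0,-0.9]], delta_rot=[[0,0,0],[0,0,0],[0,0,0],[0,0,0]])

```text
time: 26.4
tool_pos: [501.1, -160.0, 174.7]
tcp_rot: [3.136, -0.791, -0.073]
contact_force: [-0.2, -0.3, 0.2]
grip_width: 0.7
finger_force: 0.0
```

```bash
python3 - <<'E'
from loc import *
a=save('scene','s7.png');b=save('top','t7.png')
o=get_obs(); print(o['time'],o['tool_pos'],o['contact_force'],o['finger_force'])
for n in ['treadle_pad','carriage_knob','dust_cap']:
    for c in ['scene','top']:
        print(n,c,[(np.round(r['uv'],1).tolist(),round(r['confidence'],2)) for r in finder.pinpoint(n,c)][:2])
cv2.imwrite('pics/m7.png',np.hstack([cv2.resize(x[:,:,::-1],(400,400),interpolation=2) for x in (a[120:280,200:360],b[150:310,310:470])]))
E
```

```text
26.5 [ 502.2 -160.1  173.6] [ 0.4  0.1 -0.3] 0.0
treadle_pad scene [([263.4, 237.4], 0.73), ([280.6, 174.9], 0.71)]
treadle_pad top [([420.3, 240.6], 0.84), ([359.6, 239.4], 0.4)]
carriage_knob scene [([295.4, 217.4], 0.67)]
carriage_knob top [([358.6, 238.7], 0.76)]
dust_cap scene [([369.9, 309.6], 0.8)]
dust_cap top [([251.6, 275.5], 0.65)]
```

View pics/m7.png

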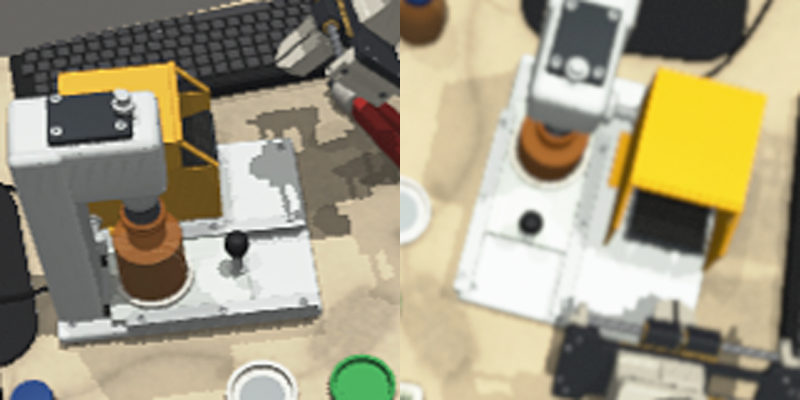

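The treadle is back up, the carriage is in, the bottle is upright, the cap is in the dish and the robot is clear of everything. I hand in.

```bash
python3 -c "
from plant import ticket; print(ticket.close_job())"
```

```text
the job is handed in; nothing more can be done
None
```

I handed the job in at about 26.5 s; no verdict came back. The cap is open side down in the larger white dish, the carriage is fully in with the bottle upright, and I pressed the treadle to its hard stop (about 30 N) and let it spring back up. I judged the stopper home from the force and travel, not by sight. I also viewed 11 pictures, one over the limit of 10.

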